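# Cap the dust-extraction port

### The job

Close the open dust-extraction port with the orange dust cap: pinch its two black spring tabs together, lower the cap into the port and press it gently home against the rubber gasket, then let the tabs spring out under the rim so that it stays latched. Do not force it (no more than 30 N on the port), and leave the other things on the bench where they are.

Things in the scene. Friction and masses are not known exactly. Their poses are not given: they have to be found in the camera images.
- cap_centre (a point): centre of the orange dust cap, half-way up it (52 mm tall). z: its axis, up; y: line of its two tabs. Flange 80 mm across, 4 mm thick, top face 4 mm below this point; a 4.5 mm high bar across it. Two black ears stand on it, 24 mm wide (along x), 6 mm thick, top 26 mm above this point, 48 mm over their outer faces (35 mm pinched in). Mass 0.13 kg; can be carried and pressed down by the pinched ears.
- cap: the same cap; origin at the centre of its underside, 26 mm below its centre. Below the flange (underside at z = 18 mm) is a plug 55 mm in diameter, tapered to 43 mm over its lowest 6 mm. Each tab is an ear above and a square tooth below the flange (tooth z = 3 to 9 mm). Tabs out: the teeth stick out of the plug, 65 mm over both; pinched fully: they lie inside its outline.
- port: grey dust-extraction port bolted to the bench: foot 110 mm across, pipe, and on it a collar 80 mm across with a bright metal rim. Origin on the bench, on the upright axis. The collar is clamped at a height this pose does not tell: its metal rim lies 80 to 120 mm above the bench and must be felt or seen. Mouth 58 mm in diameter; metal lip 6 mm deep, below it the bore widens to 74 mm all round.
- gasket (a joint): how far the black rubber ring (75 mm across) on the port's rim is pressed down, m. 0: free, its top 6 mm above the metal; 0.006: the cap's flange meets the metal. Sprung, 2.2 N per mm (13 N at the metal stop), so press with about 10 N. The teeth clear the lip underside beyond 3 mm (6.6 N); a latched cap keeps it pressed about 3 mm; an unlatched cap is pushed up.
- tab_a (a joint): tab on the cap's +y side: 0 fully out, 0.0065 m fully pinched in. A spring pushes it out: 6 N to start, 12 N fully in (grip with 20 to 30 N). With the tabs out the cap cannot go in: the teeth are square and do not snap past the lip.
- tab_b (a joint): tab on the cap's -y side, the same. When the ears are let go quickly the gasket can throw the cap up before the teeth are under the lip: open slowly while holding the cap down; the ears follow the fingers.
- paint_pot: bystander: small paint tin, blue label, 74 mm across, 80 mm tall; origin under its middle
- screw_jar: bystander: glass jar of screws, 70 mm across, 101 mm tall; origin under its middle
- mug: bystander: white mug, 83x110 mm, 86 mm tall; origin under its middle
- spray_can: bystander: green aerosol can with a black cap, 67 mm across, 206 mm tall; origin under its middle
- sanding_block: bystander: cork sanding block, 65x112x30 mm; origin under its middle
Not all that is in view belongs to the job. There is more than one size of the cap; the job needs the larger.

How it is judged:
By the outcome, as a careful person would: the job done as asked, in the order asked, and still so for the second after the job is handed in, with the robot touching nothing.
It also fails if it takes over 51 s, if anything falls off the work surface, if the arm or the gripper's body presses on something with over 40 N, if the wrist force passes 120 N, or if a joint passes its speed limit or range.

### The arm

A 7-joint arm with a two-finger parallel gripper is mounted at the origin on the work surface; the furniture and walls round the work are solid. World frame = base frame: x ahead of the robot, y to its left, z up, the work surface at z = 0. Lengths are in m, angles in rad, forces in N, time in s.
With the tool pointing down it reaches from about 0.425 to 1.025 m from the base axis. Payload 9.4 kg.
Tool frame: the origin (TCP) lies between the finger pads; the fingertips stand 14 mm ahead of it and the grasp point (between the pads) lies 5 mm behind it; z points along the fingers, y is the direction in which the jaws open and shut (so a half turn about z gives the same grasp; the last joint's range is limited). The gripper opens to 93 mm and grips with 3 to 60 N. Pads are 15 mm wide; open, the fingers measure 128 mm over their backs; the gripper's body (75 mm by 188 mm) begins 65 mm behind the grasp point.
Start: joints at [-1.35, 0.599, -0.003, 1.599, 0.002, 0.943, -0.08], TCP at [0.213, 0.693, 0.212] pointing down, gripper open.
Joint ranges: [-2.57, 2.57], [-0.35, 1.97], [-1.29, 1.29], [0.11, 2.56], [-1.05, 4.19], [0.11, 1.86], [-2.63, 2.63]. Speed limits (rad/s): [2.22, 2.22, 3.01, 3.01, 3.14, 3.14, 3.14].

### API

Orientations are given as a rotation vector (axis times angle).
In Python, from bench import robot gives the robot as it stands.
- The arm moves only by the shell command python3 -m handwheel 'ROWS' [OPENING]. ROWS is JSON, a list of rows, each a list of 4 numbers: the shift along the tool's x, y, z in mm, then the turn about the tool's z in units of 5 degrees (1.0 is 5 degrees). A call has 1 to 12 rows; each row is the pose to reach, as a shift and turn from the pose commanded when the call began, along the tool's axes at that moment; what a row does not reach only later rows make up. A row lasts 1/12 s, in which the tool goes at most 41.7 mm and 7.16 degrees, less where a joint would pass 70% of its speed; a pose out of reach is approached as far as the arm can. A call with a gripper value outside its range is refused whole. OPENING is the opening, from 0 (shut) to 1 (fully open), set as the call begins (- or left out, the last holds). The fingers move at their own pace and stop on an object; the grip force is fixed at half the most. Time passes only in rows, so rows that repeat a pose let the fingers close. It gives the time, the measured TCP pose, the force and the opening at its end, in the units of the state.
- robot.observe(): the state, without advancing time (a new reading comes with each control period).
- robot.snapshot(name): name is "scene" or "top"; returns the picture (400x640x3 uint8, red, green, blue); there is no depth.
- robot.camera_model(name): a dict with "fx", "fy", "cx", "cy" (pixels), "D" ([k1, k2, p1, p2, k3] as OpenCV has them; the pictures are not rectified), "R" (3x3) and "t" (3): a world point X has camera coordinates R X + t. Camera axes: x right, y down, z forward; pixel columns grow to the right and rows downward; lengths in m; the calibration is good to about 2 mm. A picture is of the moment at which its call begins. camera_model takes no time and is no camera call.
- robot.job_done(): hands the job in, once; it reports no verdict.
Trained networks look in the newest picture that a camera, given by its name, has taken for a name from the list of things; names that differ only in an ending like _2 or _b are one class to them, and where a whole thing is asked for, a point or a joint stands for the part that bears it (a point fixed in the world has none). Each returns a list of dicts, best first, with "score" (0 to 1); they miss things now and then, are a little off and sometimes report something else, mostly with a low value. They report only what shows in the picture. A call takes as long as a camera call. They do not tell look-alikes from the thing itself.
- robot.masks_of(thing, camera): "pixels" (400x640 bool, what is visible of it) and "pixel" ([column, row] in pixels, amid what is visible of it).
The state is a dict: "time": time; "joint_positions": joint angles; "joint_vel": joint speeds; "effort": joint torques, N m; "ee_pos": TCP position; "tool_rot": TCP orientation; "ft_force": force on the tool from outside, world axes, zero at the start; "torque": the same for the moment, N m; "finger_gap": finger opening in m.
Only numpy, scipy, OpenCV 4.12 (cv2) and the standard library are available. Lean on these libraries where they do the work, as an engineer would, in place of code of your own. Each camera call takes 0.05 s, during which the arm holds its last target. There are 200 camera calls.

## Working session

There is one attempt and no reset: what is moved stays moved. The work goes in short steps, Python scripts to look and compute and a shell command to move; the robot and the scene stay as the last step left them, time stands still between calls to the robot, and variables do not carry over. Pictures are saved under pics/ and viewed, about 8 in all and at most 12, crops included, and the job is handed in when it is done.

```bash
mkdir -p pics; ls
python3 - <<'E'
from bench import robot
import cv2,numpy as np
for n in("scene","top"):
    im=robot.snapshot(n); cv2.imwrite(f"pics/{n}0.png",im[:,:,::-1])
    m=robot.camera_model(n); print(n,{k:np.round(v,3).tolist() for k,v in m.items()})
    for t in("cap","port"):
        for d in robot.masks_of(t,n): 
            p=d["pixels"]; ys,xs=np.nonzero(p); print(t,round(d["score"],2),np.round(d["pixel"]),p.sum(),xs.min(),xs.max(),ys.min(),ys.max())
s=robot.observe();print(s)
E
```

```text
pics
scene {'fx': 464.543, 'fy': 464.543, 'cx': 322.455, 'cy': 204.342, 'D': [-0.082, 0.0, 0.0, 0.0, 0.0], 'R': [[-0.841, 0.541, -0.005], [0.222, 0.337, -0.915], [-0.494, -0.77, -0.403]], 't': [0.375, -0.052, 1.493]}
cap 0.66 [357. 255.] 655 343 377 239 269
cap 0.6 [358. 230.] 256 346 368 221 238
port 0.66 [270. 226.] 1122 254 290 204 249
top {'fx': 394.333, 'fy': 394.333, 'cx': 318.06, 'cy': 192.23, 'D': [-0.03, 0.0, 0.0, 0.0, 0.0], 'R': [[-0.01, -1.0, 0.03], [-0.996, 0.007, -0.089], [0.089, -0.03, -0.996]], 't': [0.064, 0.527, 0.885]}
cap 0.95 [289. 243.] 474 281 304 230 254
cap 0.8 [243. 209.] 979 226 260 191 227
port 0.75 [325. 158.] 1689 303 347 136 182
{'time': 0.3, 'joint_positions': array([-1.3496897 ,  0.59960403, -0.0025438 ,  1.59965792,  0.001815  ,
        0.94289873, -0.07977496]), 'joint_vel': array([-7.50023959e-05, -2.85955166e-03, -5.81074422e-04, -2.40789400e-03,
       -8.07398198e-04,  7.30279938e-04, -1.49740725e-03]), 'effort': array([-2.07612517e-03, -7.64132023e+01,  1.49425048e+00, -2.52249634e+01,
       -5.23916411e-02,  1.39054080e-02,  1.10693543e-04]), 'ee_pos': array([0.21267826, 0.69291711, 0.21180509]), 'tool_rot': array([-4.65922717e-01, -3.10684394e+00,  8.90143870e-04]), 'ft_force': array([ 0.16433584, -0.4352375 , -0.00657036]), 'torque': array([-0.03924712,  0.00734948,  0.0770162 ]), 'finger_gap': 0.09284312669660634}
```

Run:
```python
import cv2
a=cv2.imread("pics/top0.png")[90:290,180:400]; b=cv2.imread("pics/scene0.png")[150:300,200:420]
cv2.imwrite("pics/topc.png",cv2.resize(a,None,fx=3,fy=3,interpolation=cv2.INTER_CUBIC)[:600])
cv2.imwrite("pics/scenec.png",cv2.resize(b,None,fx=3.6,fy=3.6,interpolation=cv2.INTER_CUBIC))
```

```text
(no output)
```

View pics/top0.png

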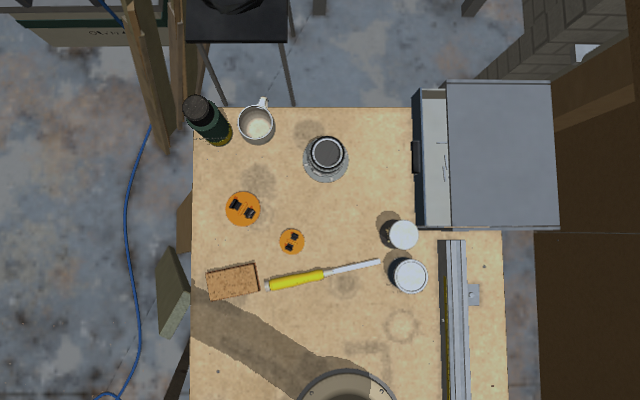

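View pics/topc.png

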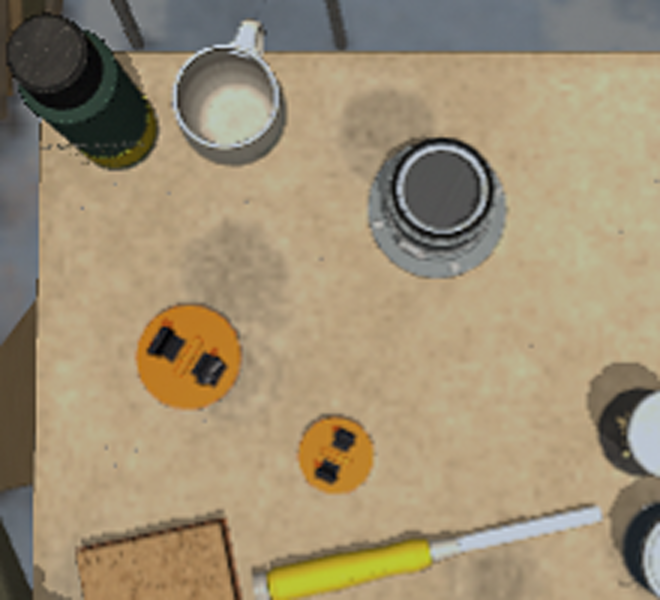

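View pics/scenec.png

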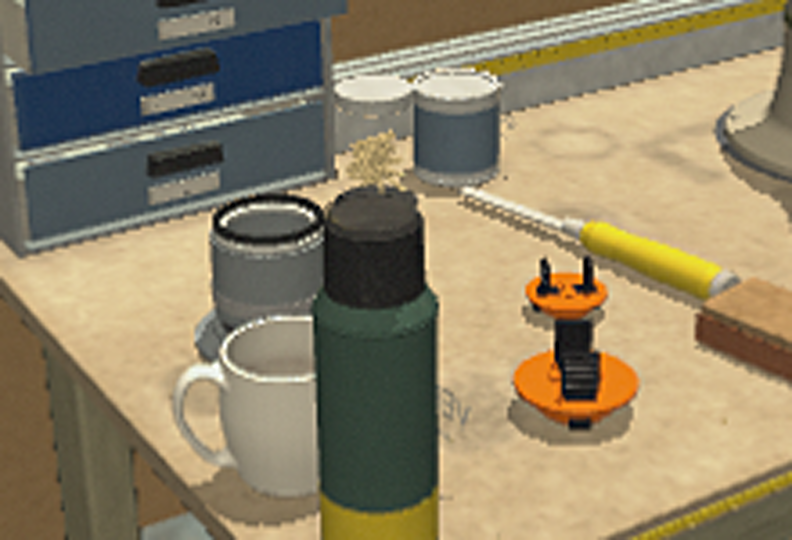

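```bash
cat > h.py <<'E'
import numpy as np,cv2
from bench import robot
from scipy.optimize import least_squares
TH=np.linspace(0,2*np.pi,48,endpoint=False); U=np.c_[np.cos(TH),np.sin(TH)]
CM={n:robot.camera_model(n) for n in("scene","top")}
def proj(n,X):
    m=CM[n];K=np.array([[m["fx"],0,m["cx"]],[0,m["fy"],m["cy"]],[0,0,1]])
    return cv2.projectPoints(np.float64(X).reshape(-1,3),cv2.Rodrigues(np.array(m["R"]))[0],np.float64(m["t"]),K,np.float64(m["D"]))[0][:,0]
def ray(n,px,z):
    m=CM[n];K=np.array([[m["fx"],0,m["cx"]],[0,m["fy"],m["cy"]],[0,0,1]])
    u=cv2.undistortPoints(np.float64(px).reshape(-1,1,2),K,np.float64(m["D"]))[:,0]
    R=np.array(m["R"]);c=-R.T@np.array(m["t"]);d=np.c_[u,np.ones(len(u))]@R
    return c+d*((z-c[2])/d[:,2])[:,None]
def cyl(c,r,z0,z1):
    a=np.linspace(0,2*np.pi,90);return np.vstack([np.c_[c[0]+r*np.cos(a),c[1]+r*np.sin(a),0*a+z] for z in(z0,z1)])
def crop(im,b,f=4): # b=x0,x1,y0,y1
    return cv2.resize(im[b[2]:b[3],b[0]:b[1]],None,fx=f,fy=f,interpolation=cv2.INTER_CUBIC)
def pts(mask,b,f=4,biggest=True):
    mask=mask.astype(np.uint8)
    if biggest:
        k,l,s,_=cv2.connectedComponentsWithStats(mask); mask=l==1+np.argmax(s[1:,4])
    y,x=np.nonzero(mask);return np.c_[(x+.5)/f-.5+b[0],(y+.5)/f-.5+b[2]]
def sup(p): return (p@U.T).max(0)
E
cat > m.py <<'E'
from h import *
I={n:cv2.imread(f"pics/{n}0.png") for n in CM}
orange=lambda c:(c[:,:,2]>150)&(c[:,:,0]<90)&(c[:,:,1]<170)
dark=lambda c,t:c.max(2)<t
bt=(222,264,188,230); bs=(340,380,240,275)
ct=crop(I["top"],bt);cs=crop(I["scene"],bs)
ot=sup(pts(orange(ct),bt)); os_=sup(pts(orange(cs),bs,biggest=False))
w=U[:,1]>-.5   # scene: only lower/side edge matter
f=lambda p:np.r_[sup(proj("top",cyl(p,.04,.018,.022)))-ot]
r=least_squares(f,[.5,.2],loss="soft_l1");print("cap top",r.x,np.abs(r.fun).mean())
f2=lambda p:(sup(proj("scene",cyl(p,.04,.018,.022)))-os_)[np.abs(U[:,0])>.8]
q=least_squares(f2,r.x,loss="soft_l1");print("cap scene",q.x,np.abs(q.fun).mean(), "top fit in scene",f2(r.x).round(1))
d=dark(ct,75);d[:8]=0;d[:,:8]=0;k,l,s,c=cv2.connectedComponentsWithStats(d.astype(np.uint8))
o=[i for i in np.argsort(-s[1:,4])+1][:4];print(s[o].tolist())
e=(c[o[:2]]+.5)/4-.5+[bt[0],bt[2]];E=ray("top",e,.045);print("ears",e,E,E.mean(0),np.degrees(np.arctan2(*(E[1]-E[0])[[1,0]])),np.linalg.norm(E[1]-E[0]))
bt=(300,350,132,185);bs=(255,289,200,232)
ct=crop(I["top"],bt);cs=crop(I["scene"],bs)
for T in(50,65,80):
    pt=pts(dark(ct,T),bt);ps=pts(dark(cs,T),bs)
    st,ss=sup(pt),sup(ps)
    def g(p):
        X=cyl(p[:2],.0375,p[2],p[2]-.006)
        return np.r_[sup(proj("top",X))-st,sup(proj("scene",X))-ss]
    r=least_squares(g,[.65,0,.1],loss="soft_l1");print("port",T,r.x,np.abs(r.fun[:48]).mean(),np.abs(r.fun[48:]).mean())
# foot centre
print(robot.masks_of("port","top")[0]["pixel"])
E
python3 m.py
```

```text
cap top [0.491385   0.23328956] 0.12740630110485532
cap scene [0.49351615 0.23028023] 0.22093857428904093 top fit in scene [ 1.7  1.7  1.8  1.7  1.6 -0.8 -1.  -1.3 -1.4 -1.4 -1.3 -1.3 -1.2 -1.1
  1.7  1.7  1.6  1.7]
[[29, 44, 48, 45, 1251], [89, 80, 44, 42, 1042]]
ears [[234.91816547 204.24050759]
 [248.9090691  212.65738964]] [[0.49992891 0.24603279 0.045     ]
 [0.48092854 0.21485057 0.045     ]] [0.49042873 0.23044168 0.045     ] -121.35534464595047 0.03651498555727115
port 50 [0.60912464 0.04078184 0.09193668] 0.6847383855464756 0.7801977244637887
port 65 [0.60911348 0.04094893 0.09214493] 0.5613053614304663 0.7197540691118803
port 80 [0.60915992 0.04122287 0.0922668 ] 0.5321568154478514 0.7243592937602877
[325.4, 158.4]
```

```bash
cat >> m.py <<'E'
def ov(n,b,p,out,f=9):
    c=crop(I[n],b,f)
    for X,col in((cyl(p[:2],.0375,p[2],p[2]),(0,0,255)),(cyl(p[:2],.029,p[2]-.006,p[2]-.006),(0,255,0)),(cyl(p[:2],.055,0,0),(255,255,0)),(cyl(p[:2],.04,p[2]-.006,p[2]-.006),(255,0,255))):
        q=(proj(n,X)+.5-[b[0],b[2]])*f
        cv2.polylines(c,[q[:90].astype(np.int32)],True,col,1)
    return cv2.resize(c,(395,450))
p=r.x
cv2.imwrite("pics/ov.png",np.hstack([ov("top",(295,355,130,188),p,0),ov("scene",(245,300,195,255),p,0)]))
E
python3 m.py>/dev/null
```

```text
(no output)
```

View pics/ov.png

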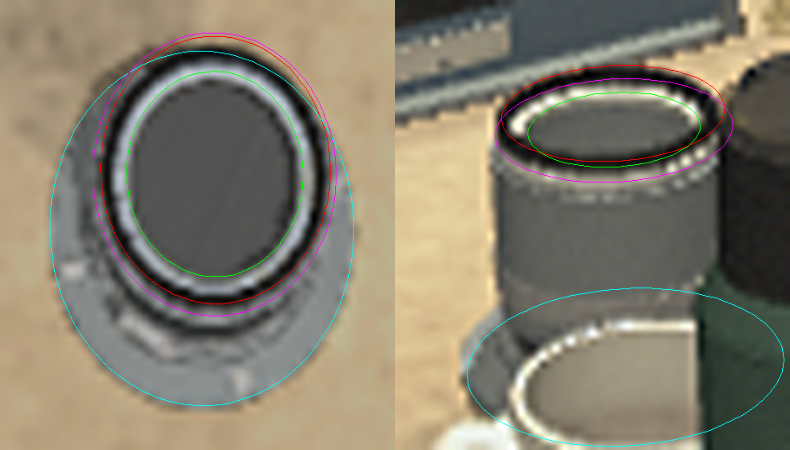

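```bash
python3 -m handwheel '[[-10,-9,0,0.1],[-40,-36,0,0.3],[-80,-72,0,0.6],[-120,-107,0,0.9],[-160,-143,0,1.2],[-200,-179,0,1.5],[-240,-215,0,1.8],[-280,-250,0,2.1],[-320,-286,0,2.4],[-360,-322,0,2.6],[-390,-349,20,2.8],[-402,-359,50,2.86]]' 1
python3 -m handwheel '[[0,0,20,0],[0,0,45,0],[0,0,60,0],[0,0,60,0],[0,0,60,0]]'
cat > s.py <<'E'
from h import *
from scipy.spatial.transform import Rotation as R
import sys
for n in CM: cv2.imwrite(f"pics/{n}{sys.argv[1]}.png",robot.snapshot(n)[:,:,::-1])
s=robot.observe();r=R.from_rotvec(s["tool_rot"]).as_matrix();print(s["time"],s["ee_pos"],"\n",r.round(4),s["ft_force"],s["finger_gap"],"yaw y",np.degrees(np.arctan2(r[1,1],r[0,1])))
E
python3 s.py 1
```

```text
time: 1.4
ee_pos: [0.4561, 0.2907, 0.1924]
tool_rot: [0.852, 3.021, 0.004]
ft_force: [1.2, -0.7, 0.4]
finger_gap: 0.0928
time: 1.82
ee_pos: [0.4541, 0.2923, 0.1306]
tool_rot: [-0.85, -3.024, 0.002]
ft_force: [-0.0, -0.4, 1.0]
finger_gap: 0.0929
1.9167 [0.4547181  0.29332009 0.13171455] 
 [[-8.538e-01  5.207e-01  1.100e-03]
 [ 5.207e-01  8.538e-01  6.000e-04]
 [-6.000e-04  1.100e-03 -1.000e+00]] [ 0.32211778  0.31788777 -0.43847106] 0.09287091509254564 yaw y 58.62257091503276
```

```bash
python3 -m handwheel '[[-15,-8,0,0],[-40,-21,10,0],[-58,-30,25,0],[-63.6,-33.6,38,0],[-63.6,-33.6,40,0],[-63.6,-33.6,40,0]]'
python3 s.py 2
python3 - <<'E'
import sys;sys.path.insert(0,'.')
from h import *
a=crop(cv2.imread("pics/top2.png"),(205,285,170,245),5);b=crop(cv2.imread("pics/scene2.png"),(320,400,195,275),5)[:375]
cv2.imwrite("pics/c2.png",np.hstack([a,b]))
E
```

```text
time: 2.42
ee_pos: [0.4912, 0.2316, 0.0912]
tool_rot: [0.85, 3.024, 0.0]
ft_force: [-0.4, 0.2, -0.0]
finger_gap: 0.0929
2.5167 [0.49116106 0.2327465  0.0917192 ] 
 [[-8.545e-01  5.195e-01  9.000e-04]
 [ 5.195e-01  8.545e-01  1.000e-03]
 [-3.000e-04  1.400e-03 -1.000e+00]] [ 0.63795065 -0.08028554 -0.432188  ] 0.09289025384189806 yaw y 58.70192832829981
```

View pics/c2.png

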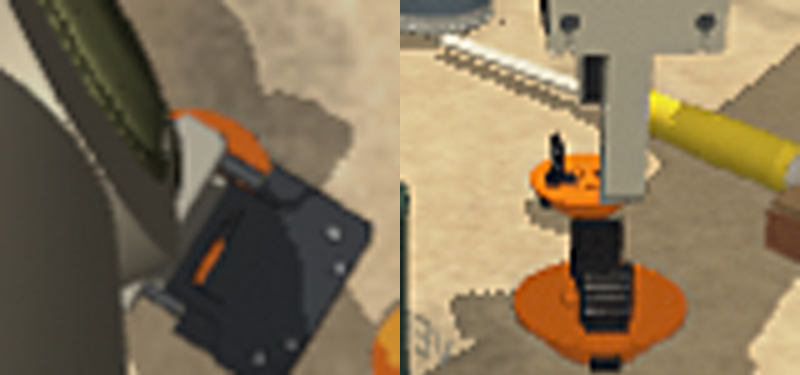

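Run:
```python
from h import *
c=np.array([.49116,.2327,.0777]);y=np.array([.5195,.8545,0])
for s in(1,-1): print(proj("scene",[c+s*y*.0464,c+s*y*.064]),proj("top",[c+s*y*.0464,c+s*y*.064]))
# ears outer faces top centre expected for candidates
for C in([.4915,.2315],[.4914,.2333],[.4935,.2303]):
    C=np.array([*C,.052]);print(C,proj("scene",[C+.024*y,C-.024*y]),proj("top",[C+.024*y,C-.024*y]))
```

```text
[[363.91460189 242.78943167]
 [364.80281634 246.76819986]] [[219.94748679 196.30950017]
 [212.9790299  192.12048742]]
[[359.65800567 223.74798117]
 [358.92340083 220.46613272]] [[256.87672166 218.4820713 ]
 [263.91191998 222.7009269 ]]
[0.4915 0.2315 0.052 ] [[362.01026555 247.9875191 ]
 [359.87024756 237.8472094 ]] [[231.6519865  202.25097248]
 [250.19839088 213.38335146]]
[0.4914 0.2333 0.052 ] [[362.53848213 248.30675151]
 [360.37450856 238.14118168]] [[230.83473006 202.30240358]
 [249.38027623 213.43549058]]
[0.4935 0.2303 0.052 ] [[360.96280776 248.00953483]
 [358.865054   237.86738837]] [[232.20473404 201.34398883]
 [250.74786646 212.47241404]]
```

```bash
python3 -m handwheel '[[-0.5,0,8,0],[-1.5,0,20,0],[-1.5,0,32,0],[-1.5,0,42,0],[-1.5,0,47,0],[-1.5,0,47,0],[-1.5,0,47,0]]'
python3 s.py 3
python3 - <<'E'
from h import *
b=crop(cv2.imread("pics/scene3.png"),(310,410,195,275),7)
cv2.imwrite("pics/c3.png",b)
E
```

```text
time: 3.1
ee_pos: [0.4923, 0.2309, 0.0436]
tool_rot: [-0.848, -3.025, 0.001]
ft_force: [-0.3, 0.3, 0.1]
finger_gap: 0.093
3.2 [0.49259999 0.23096912 0.04410988] 
 [[-8.540e-01  5.203e-01  5.000e-04]
 [ 5.203e-01  8.540e-01  3.000e-04]
 [-3.000e-04  5.000e-04 -1.000e+00]] [-0.06158398 -0.01213742 -0.0154565 ] 0.09296515062891236 yaw y 58.64920154800012
```

View pics/c3.png

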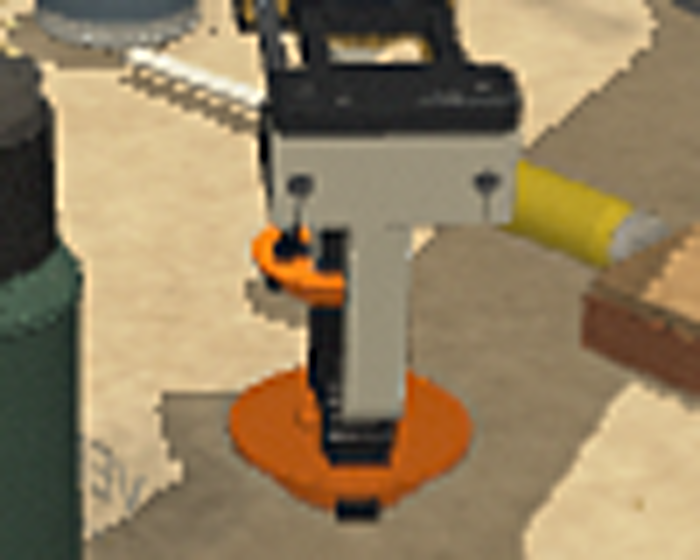

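```bash
python3 -m handwheel '[[0,0,2,0],[0,0,4,0],[0,0,6,0],[0,0,6,0],[0,0,6,0]]'; python3 -m handwheel '[[0,0,1.5,0],[0,0,1.5,0],[0,0,1.5,0]]'
```

```text
time: 3.62
ee_pos: [0.4923, 0.2307, 0.0376]
tool_rot: [-0.849, -3.025, 0.0]
ft_force: [-0.9, 0.1, -0.4]
finger_gap: 0.0929
time: 3.87
ee_pos: [0.4924, 0.2307, 0.0361]
tool_rot: [-0.849, -3.025, 0.0]
ft_force: [0.1, 0.1, 0.4]
finger_gap: 0.0929
```

```bash
python3 -m handwheel '[[0,0,1.5,0],[0,0,1.5,0],[0,0,1.5,0]]';python3 -m handwheel '[[0,0,1.5,0],[0,0,1.5,0],[0,0,1.5,0]]'; python3 s.py 4;python3 - <<'E'
from h import *
c=np.array([.4923,.2307,.0331]);y=np.array([.5203,.854,0]);x=np.array([-.854,.5203,0])
b=(310,410,195,275);im=crop(cv2.imread("pics/scene4.png"),b,7)
for dz,col in((-.014,(0,0,255)),(.005,(0,255,0))):
  P=[c+y*yy+x*xx+[0,0,dz] for yy in(.0464,.064) for xx in(-.0075,.0075)]
  for q in (proj("scene",P)+.5-[b[0],b[2]])*7: cv2.circle(im,tuple(int(v) for v in q),3,col,-1)
cv2.imwrite("pics/c4.png",im)
E
```

```text
time: 4.12
ee_pos: [0.4924, 0.2307, 0.0346]
tool_rot: [-0.849, -3.025, 0.0]
ft_force: [0.5, 0.2, 0.7]
finger_gap: 0.0929
time: 4.37
ee_pos: [0.4924, 0.2307, 0.0331]
tool_rot: [-0.849, -3.025, 0.0]
ft_force: [0.4, 0.1, -0.3]
finger_gap: 0.0931
4.4667 [0.49245894 0.23075347 0.03319178] 
 [[-8.539e-01  5.204e-01  1.000e-04]
 [ 5.204e-01  8.539e-01 -0.000e+00]
 [-1.000e-04  0.000e+00 -1.000e+00]] [ 0.00824078 -0.20012417  0.59748107] 0.09311008470825848 yaw y 58.63984193714078
```

View pics/c4.png

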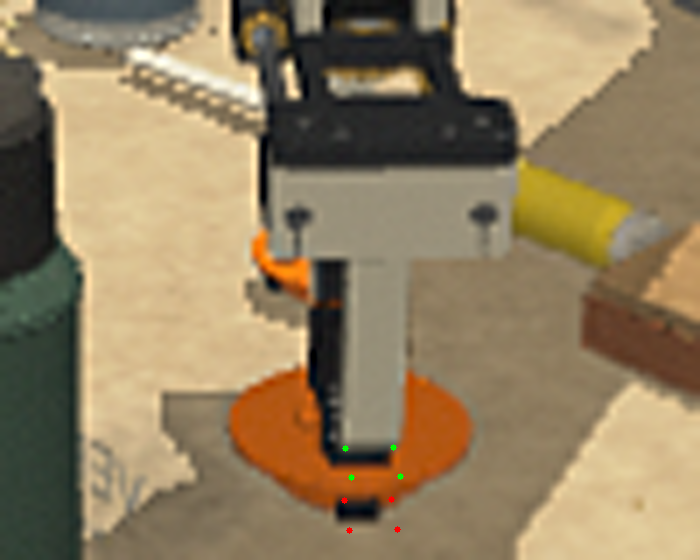

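```bash
python3 -m handwheel '[[0,0,2,0],[0,0,4,0],[0,0,4,0],[0,0,4,0]]';python3 -m handwheel '[[0,0,2,0],[0,0,4,0],[0,0,4,0],[0,0,4,0]]'
```

```text
time: 4.8
ee_pos: [0.4923, 0.2307, 0.029]
tool_rot: [-0.849, -3.024, 0.0]
ft_force: [-0.4, 0.1, 0.1]
finger_gap: 0.0928
time: 5.13
ee_pos: [0.4924, 0.2308, 0.025]
tool_rot: [-0.849, -3.025, 0.0]
ft_force: [-0.3, -0.0, 0.2]
finger_gap: 0.0931
```

```bash
python3 -m handwheel '[[0,0,0,0],[0,0,0,0],[0,0,0,0],[0,0,0,0],[0,0,0,0],[0,0,0,0]]' 0.3;python3 -m handwheel '[[0,0,0,0],[0,0,0,0],[0,0,0,0],[0,0,0,0]]'
```

```text
time: 5.63
ee_pos: [0.4925, 0.2308, 0.0252]
tool_rot: [0.849, 3.025, 0.0]
ft_force: [0.1, 0.9, 0.8]
finger_gap: 0.0578
time: 5.97
ee_pos: [0.4926, 0.231, 0.0256]
tool_rot: [0.849, 3.024, 0.001]
ft_force: [-1.5, -0.8, 10.0]
finger_gap: 0.0334
```

```bash
python3 -m handwheel '[[0,0,0,0],[0,0,0,0],[0,0,0,0]]';python3 s.py 5;python3 - <<'E'
from h import *
cv2.imwrite("pics/c5.png",crop(cv2.imread("pics/scene5.png"),(310,410,195,275),7))
E
```

```text
time: 6.22
ee_pos: [0.4926, 0.2309, 0.0256]
tool_rot: [0.849, 3.024, 0.001]
ft_force: [-0.2, 0.4, 7.1]
finger_gap: 0.0328
6.3167 [0.49264063 0.23092757 0.02563694] 
 [[-8.539e-01  5.204e-01  6.000e-04]
 [ 5.204e-01  8.539e-01  4.000e-04]
 [-3.000e-04  7.000e-04 -1.000e+00]] [-0.51827728  0.25531542  5.80341609] 0.03298170682051754 yaw y 58.64048546634636
```

View pics/c5.png

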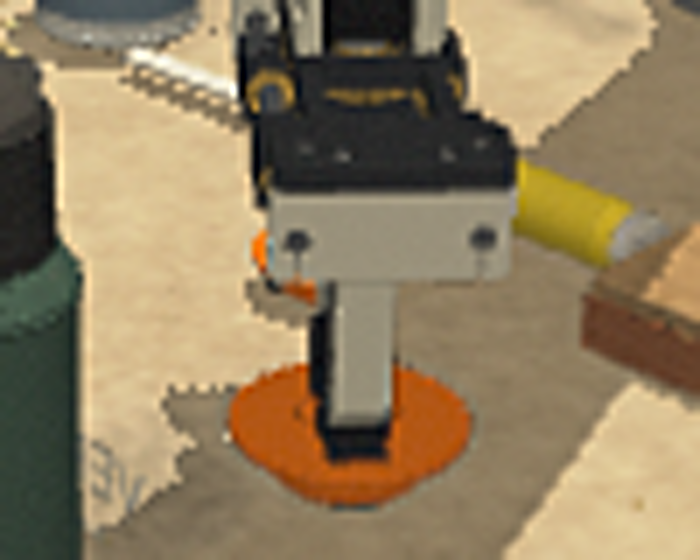

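```bash
python3 -m handwheel '[[0,0,-3,0],[0,0,-10,0],[0,0,-25,0],[0,0,-45,0],[0,0,-65,0],[0,0,-85,0],[0,0,-105,0],[0,0,-120,0],[0,0,-130,0],[0,0,-130,0],[0,0,-130,0]]'
python3 -m handwheel '[[-5,-2.5,0,0],[-20,-10,0,0],[-45,-23,0,0],[-70,-36,0,0],[-95,-49,0,0],[-120,-61,0,0],[-145,-74,0,0],[-170,-87,0,0],[-188,-96,0,0],[-198.3,-101.6,0,0],[-198.3,-101.6,0,0],[-198.3,-101.6,0,0]]';python3 s.py 6;python3 - <<'E'
from h import *
a=crop(cv2.imread("pics/scene6.png"),(220,320,170,250),7)
cv2.imwrite("pics/c6.png",a)
cv2.imwrite("pics/c6t.png",crop(cv2.imread("pics/top6.png"),(280,380,110,190),7))
E
```

```text
time: 7.23
ee_pos: [0.4924, 0.2308, 0.1554]
tool_rot: [0.849, 3.024, 0.001]
ft_force: [0.1, 0.4, -1.5]
finger_gap: 0.0331
time: 8.23
ee_pos: [0.6082, 0.0409, 0.1542]
tool_rot: [-0.85, -3.023, 0.0]
ft_force: [-0.2, 0.1, -1.4]
finger_gap: 0.0333
8.3333 [0.60792812 0.04242396 0.15469186] 
 [[-8.548e-01  5.189e-01 -1.300e-03]
 [ 5.189e-01  8.548e-01  7.000e-04]
 [ 1.500e-03 -1.000e-04 -1.000e+00]] [-0.29923725  0.47130189 -1.49595318] 0.03318783180059624 yaw y 58.73940556038231
```

View pics/c6.png

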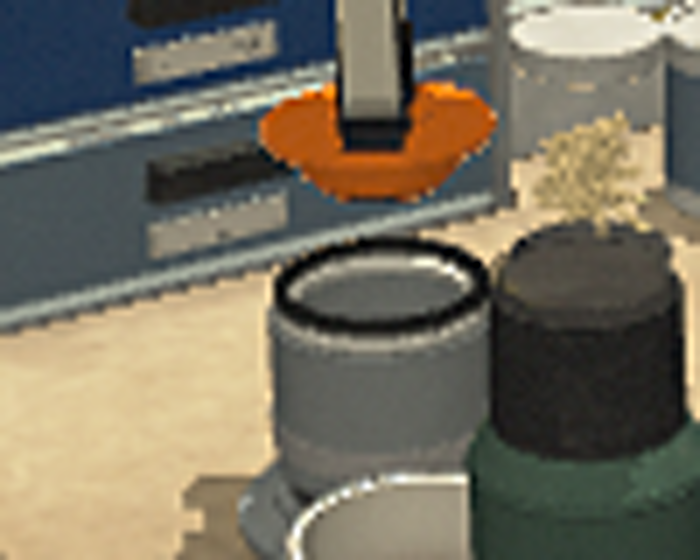

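```bash
cat > f.py <<'E'
from h import *
I={"top":cv2.imread("pics/top0.png"),"scene":cv2.imread("pics/scene0.png")}
S6=cv2.imread("pics/scene6.png")
bt=(310,346,138,170);ct=crop(I["top"],bt)
g=ct.max(2);m=(g<130)&(g>55);k,l,s,c=cv2.connectedComponentsWithStats(m.astype(np.uint8));lab=l[(153-138)*4,(327-310)*4]
mp=pts(cv2.morphologyEx((l==lab).astype(np.uint8),cv2.MORPH_OPEN,np.ones((9,9))),bt);print("mouth px",mp.min(0),mp.max(0))
st=sup(mp)
bs=(257,290,202,220);cs=crop(S6,bs);sp=pts(cs.max(2)<60,bs);print("gasket scene px",sp.min(0),sp.max(0))
ss=sup(sp)
for z in(.088,.091,.094,.097):
    r=least_squares(lambda p:sup(proj("top",cyl(p,.029,z-.006,z-.006)))-st,[.61,.04],loss="soft_l1")
    print("top z",z,r.x,np.abs(r.fun).mean())
w=np.r_[np.arange(4),np.arange(22,48)]
r3=least_squares(lambda p:(sup(proj("scene",cyl(p,.0375,p[2],p[2]-.006)))-ss),[.61,.04,.09],loss="soft_l1");print("scene",r3.x,np.abs(r3.fun).mean())
bc=(254,296,178,202);cc=crop(S6,bc);op=pts((cc[:,:,2]>120)&(cc[:,:,0]<90)&(cc[:,:,1]<170),bc);print("flange",op.min(0),op.max(0));so=sup(op)
x=np.array([-.854,.5204]);y=np.array([.5204,.854]);T=np.array([.6085,.0415])
i=np.abs(U[:,0])>.75
rc=least_squares(lambda a:(sup(proj("scene",cyl(T+a[0]*x,.04,.147,.151)))-so)[i],[0.],loss="soft_l1");print("cap tool-x off TCP",rc.x,rc.fun.round(1))
rg=least_squares(lambda a:(sup(proj("scene",cyl(T+a[0]*x,.0375,.093,.087)))-ss)[i],[0.],loss="soft_l1");print("port tool-x off TCP",rg.x,rg.fun.round(1))
E
python3 f.py
```

```text
mouth px [314.125 139.625] [338.375 166.125]
gasket scene px [258.875 203.375] [289.375 217.125]
top z 0.088 [0.60790924 0.04250422] 0.5333251322589242
top z 0.091 [0.60733671 0.04265773] 0.5607883600456439
top z 0.094 [0.60676436 0.0428117 ] 0.5935535512447173
top z 0.097 [0.60619222 0.04296611] 0.632507587409903
scene [0.59522965 0.00847153 0.07669177] 0.24616757625589683
flange [256.625 181.125] [290.625 198.375]
cap tool-x off TCP [-0.00149087] [-0.2 -0.   0.1  0.3  0.3  0.2  0.2  0.1 -0.  -0.  -0.   0.1  0.  -0.
 -0.  -0.   0.1  0.1  0.1 -0.1 -0.2 -0.2]
port tool-x off TCP [-0.002516] [0.4 0.3 0.2 0.1 0.1 0.2 0.1 0.1 0.1 0.2 0.2 0.3 0.3 0.4 0.4 0.5 0.6 0.6
 0.5 0.4 0.3 0.3]
```

View pics/c6t.png

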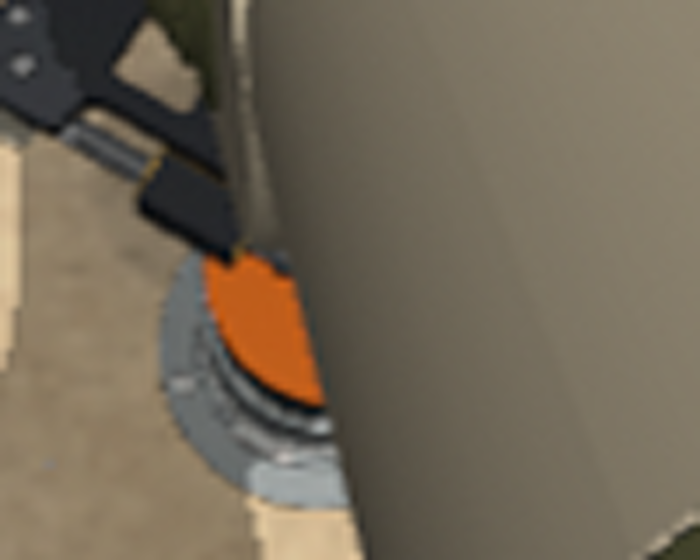

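```bash
python3 -m handwheel '[[-0.5,-0.4,5,0],[-1,-0.7,14,0],[-1,-0.7,24,0],[-1,-0.7,32,0],[-1,-0.7,37,0],[-1,-0.7,40,0],[-1,-0.7,42,0],[-1,-0.7,42,0],[-1,-0.7,42,0]]';python3 -m handwheel '[[0,0,1,0],[0,0,2,0],[0,0,3,0],[0,0,3,0],[0,0,3,0]]'
```

```text
time: 9.08
ee_pos: [0.6095, 0.0396, 0.1133]
tool_rot: [0.849, 3.024, 0.0]
ft_force: [-0.4, 0.8, -1.7]
finger_gap: 0.0333
time: 9.5
ee_pos: [0.6094, 0.0397, 0.1102]
tool_rot: [0.849, 3.025, 0.0]
ft_force: [1.0, -0.2, -2.2]
finger_gap: 0.0331
```

```bash
python3 -m handwheel '[[0,0,1,0],[0,0,2,0],[0,0,3,0],[0,0,3,0],[0,0,3,0]]';python3 -m handwheel '[[0,0,1,0],[0,0,2,0],[0,0,3,0],[0,0,3,0],[0,0,3,0]]'; python3 s.py 7;python3 - <<'E'
from h import *
cv2.imwrite("pics/c7.png",crop(cv2.imread("pics/scene7.png"),(230,310,180,240),9))
E
```

```text
time: 9.92
ee_pos: [0.6093, 0.0397, 0.1071]
tool_rot: [-0.849, -3.024, 0.0]
ft_force: [0.3, -0.2, -1.5]
finger_gap: 0.033
time: 10.33
ee_pos: [0.6096, 0.04, 0.1042]
tool_rot: [0.849, 3.024, 0.001]
ft_force: [0.3, 1.9, -0.6]
finger_gap: 0.033
10.4333 [0.60958937 0.03994234 0.10423051] 
 [[-8.540e-01  5.203e-01  4.000e-04]
 [ 5.203e-01  8.540e-01  3.000e-04]
 [-2.000e-04  4.000e-04 -1.000e+00]] [ 0.76104552  1.09560874 -1.70628675] 0.033292069518776626 yaw y 58.650654673660824
```

View pics/c7.png

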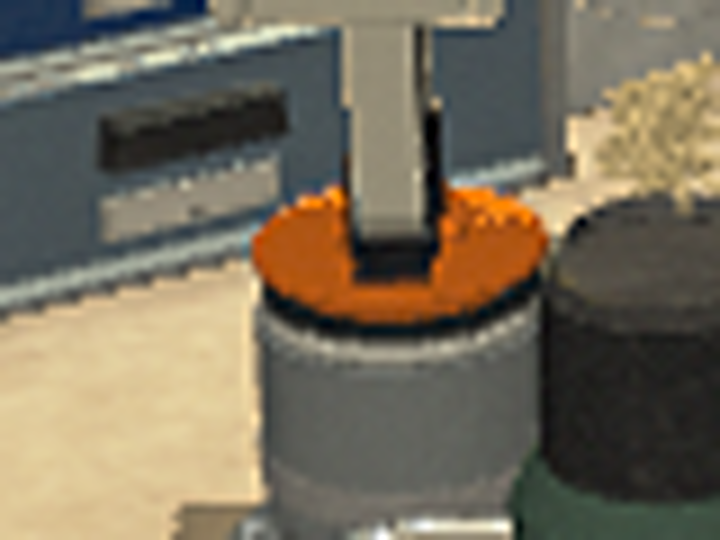

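```bash
python3 -m handwheel '[[0,0.4,1,0],[0,0.5,2,0],[0,0.5,2,0],[0,0.5,2,0]]';python3 -m handwheel '[[0,0,1,0],[0,0,2,0],[0,0,2,0],[0,0,2,0]]'
```

```text
time: 10.77
ee_pos: [0.6096, 0.0401, 0.1021]
tool_rot: [-0.849, -3.025, 0.0]
ft_force: [1.2, 1.0, -0.9]
finger_gap: 0.0327
time: 11.1
ee_pos: [0.6097, 0.0401, 0.1001]
tool_rot: [0.849, 3.025, -0.0]
ft_force: [0.9, 2.1, -1.6]
finger_gap: 0.0331
```

```bash
python3 -m handwheel '[[0,0.5,1,0],[0,0.5,2,0],[0,0.5,2,0],[0,0.5,2,0]]';python3 -m handwheel '[[0,0,1,0],[0,0,2,0],[0,0,2,0],[0,0,2,0]]'
```

```text
time: 11.43
ee_pos: [0.6098, 0.0402, 0.0983]
tool_rot: [-0.849, -3.024, 0.0]
ft_force: [-0.6, -0.7, 2.3]
finger_gap: 0.0334
time: 11.77
ee_pos: [0.6098, 0.0403, 0.0965]
tool_rot: [0.849, 3.025, -0.0]
ft_force: [-2.8, -1.1, 7.3]
finger_gap: 0.0333
```

```bash
python3 -m handwheel '[[0,0,0.5,0],[0,0,0.8,0],[0,0,0.8,0],[0,0,0.8,0]]'
```

```text
time: 12.1
ee_pos: [0.6098, 0.0402, 0.0958]
tool_rot: [0.849, 3.024, -0.0]
ft_force: [-2.1, -1.4, 7.9]
finger_gap: 0.0332
```

```bash
python3 -m handwheel '[[0,0,0.2,0],[0,0,0.2,0],[0,0,0.2,0]]' 0.36;python3 -m handwheel '[[0,0,0.1,0],[0,0,0.1,0],[0,0,0.1,0]]' 0.38;python3 -m handwheel '[[0,0,0.1,0],[0,0,0.1,0],[0,0,0.1,0]]' 0.395
```

```text
time: 12.35
ee_pos: [0.6098, 0.0402, 0.0956]
tool_rot: [0.85, 3.024, -0.0]
ft_force: [-1.8, -0.9, 8.0]
finger_gap: 0.0337
time: 12.6
ee_pos: [0.6101, 0.0406, 0.0956]
tool_rot: [0.849, 3.024, 0.001]
ft_force: [-1.4, 0.7, 6.8]
finger_gap: 0.0359
time: 12.85
ee_pos: [0.6101, 0.0406, 0.0955]
tool_rot: [0.849, 3.024, 0.001]
ft_force: [-1.7, 0.8, 7.5]
finger_gap: 0.0372
```

```bash
python3 -m handwheel '[[0,0,0.3,0],[0,0,0.3,0],[0,0,0.3,0]]' 0.41;python3 -m handwheel '[[0,0,0.3,0],[0,0,0.3,0],[0,0,0.3,0]]' 0.425;python3 -m handwheel '[[0,0,0.3,0],[0,0,0.3,0],[0,0,0.3,0]]' 0.44
```

```text
time: 13.1
ee_pos: [0.6101, 0.0407, 0.0953]
tool_rot: [0.849, 3.024, 0.001]
ft_force: [-1.1, -0.4, 8.5]
finger_gap: 0.0386
time: 13.35
ee_pos: [0.6101, 0.0406, 0.095]
tool_rot: [0.849, 3.024, 0.001]
ft_force: [-1.6, 0.2, 7.4]
finger_gap: 0.0399
time: 13.6
ee_pos: [0.6101, 0.0407, 0.0948]
tool_rot: [0.849, 3.024, 0.001]
ft_force: [-1.6, -0.2, 9.4]
finger_gap: 0.0413
```

```bash
python3 -m handwheel '[[0,0,0.3,0],[0,0,0.3,0],[0,0,0.3,0]]' 0.46;python3 -m handwheel '[[0,0,0.2,0],[0,0,0.2,0],[0,0,0.2,0]]' 0.48;python3 -m handwheel '[[0,0,0,0],[0,0,0,0],[0,0,0,0]]' 0.50
```

```text
time: 13.85
ee_pos: [0.6101, 0.0407, 0.0945]
tool_rot: [0.849, 3.024, 0.001]
ft_force: [-3.1, -0.5, 9.9]
finger_gap: 0.0427
time: 14.1
ee_pos: [0.6102, 0.0407, 0.0944]
tool_rot: [0.849, 3.024, 0.001]
ft_force: [-2.5, 1.1, 10.6]
finger_gap: 0.0447
time: 14.35
ee_pos: [0.6103, 0.0406, 0.0943]
tool_rot: [0.849, 3.024, 0.001]
ft_force: [-1.3, 0.2, 8.2]
finger_gap: 0.0469
```

```bash
python3 -m handwheel '[[0,0,0,0],[0,0,0,0],[0,0,0,0]]' 0.52;python3 -m handwheel '[[0,0,0,0],[0,0,0,0],[0,0,0,0]]' 0.56;python3 -m handwheel '[[0,0,0,0],[0,0,0,0],[0,0,0,0],[0,0,0,0],[0,0,0,0],[0,0,0,0]]' 0.85; python3 s.py 8;python3 - <<'E'
from h import *
cv2.imwrite("pics/c8.png",crop(cv2.imread("pics/scene8.png"),(230,310,180,240),9))
E
```

```text
time: 14.6
ee_pos: [0.6098, 0.0404, 0.0934]
tool_rot: [-0.849, -3.025, 0.0]
ft_force: [-0.2, 0.8, -0.1]
finger_gap: 0.0485
time: 14.85
ee_pos: [0.6098, 0.0407, 0.0934]
tool_rot: [-0.849, -3.025, -0.0]
ft_force: [-0.1, 0.3, 0.2]
finger_gap: 0.052
time: 15.35
ee_pos: [0.6099, 0.0405, 0.0936]
tool_rot: [0.849, 3.025, 0.0]
ft_force: [0.8, -0.6, 0.4]
finger_gap: 0.0786
15.45 [0.60990477 0.04052732 0.09364411] 
 [[-8.539e-01  5.205e-01  1.000e-04]
 [ 5.205e-01  8.539e-01  0.000e+00]
 [-1.000e-04  1.000e-04 -1.000e+00]] [-0.28243516  0.03258838 -0.59769126] 0.0789431172750482 yaw y 58.63521065080123
```

View pics/c8.png

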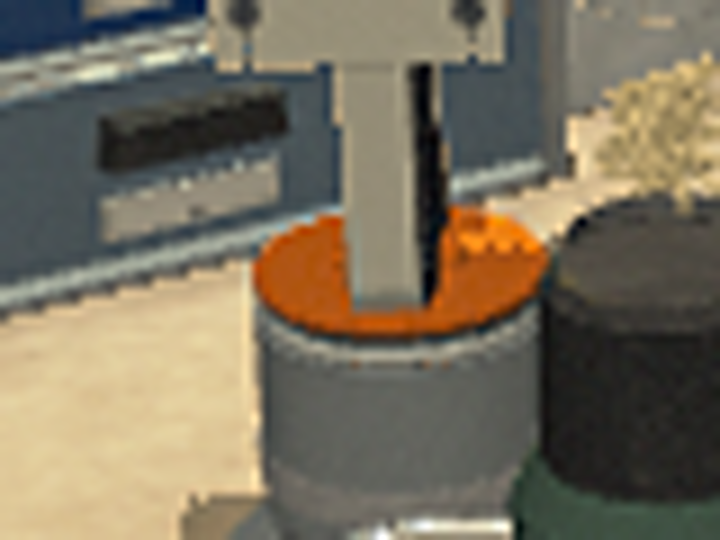

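```bash
python3 -m handwheel '[[0,0,0,0],[0,0,0,0],[0,0,0,0],[0,0,-2,0],[0,0,-6,0],[0,0,-14,0],[0,0,-26,0],[0,0,-40,0],[0,0,-60,0],[0,0,-80,0],[0,0,-100,0],[0,0,-100,0]]' 1
python3 s.py 9
cat > v.py <<'E'
from h import *
import sys
for k in sys.argv[1:]:
    b=(250,300,190,225);c=crop(cv2.imread(f"pics/scene{k}.png"),b)
    m=(c[:,:,2]>110)&(c[:,:,0]<90)&(c[:,:,1]<170)&(c[:,:,2]>1.6*c[:,:,1]);p=pts(m,b);print(k,"flange px",p.min(0),p.max(0),len(p))
    so=sup(p)
    r=least_squares(lambda a:sup(proj("scene",cyl([.6092+a[0],.0405+a[1]],.04,a[2],a[2]+.004)))-so,[0,0,.09],loss="soft_l1",x_scale=[.01]*3)
    i=U[:,1]>-.3
    q=least_squares(lambda a:(sup(proj("scene",cyl([.6092,.0405],.04,a[0],a[0]+.004)))-so)[i],[.09]);print(r.x,np.abs(r.fun).mean(),"z flange underside",q.x,np.abs(q.fun).mean())
E
python3 v.py 7 8 9
python3 - <<'E'
from h import *
for n in("scene","top"):
  for d in robot.masks_of("cap",n): y,x=np.nonzero(d["pixels"]);print(n,round(d["score"],2),d["pixel"],x.min(),x.max(),y.min(),y.max())
E
```

```text
time: 16.45
ee_pos: [0.612, 0.0406, 0.1987]
tool_rot: [0.848, 3.019, 0.004]
ft_force: [0.8, 0.6, 0.3]
finger_gap: 0.0928
16.55 [0.61037541 0.04057661 0.19522115] 
 [[-8.539e-01  5.205e-01  2.600e-03]
 [ 5.205e-01  8.539e-01  4.000e-04]
 [-2.100e-03  1.700e-03 -1.000e+00]] [-0.62958103 -0.11138052 -1.24388263] 0.09295441170074314 yaw y 58.635938330273554
7 flange px [257.625 200.375] [290.375 215.125] 4344
[-0.00956595 -0.02345637  0.08562352] 0.1996516846453759 z flange underside [0.09756229] 0.562653813631882
8 flange px [257.625 202.625] [290.375 216.625] 3902
[-0.01389581 -0.03280854  0.0745434 ] 0.15356946800460156 z flange underside [0.09208952] 0.5896003469292829
9 flange px [257.875 202.625] [290.375 216.625] 4010
[-0.014604   -0.03419738  0.07383041] 0.145544153155123 z flange underside [0.09209032] 0.5802022297128736
scene 0.85 [274.5, 205.2] 259 290 194 217
scene 0.74 [360.1, 229.6] 346 368 222 238
scene 0.63 [302.3, 255.5] 286 322 204 310
top 0.82 [318.6, 155.5] 310 330 140 171
top 0.74 [290.1, 245.0] 280 304 230 254
```

```bash
python3 -m handwheel '[[8,0,0,0],[25,0,0,0],[45,0,0,0],[70,0,0,0],[95,0,0,0],[120,0,0,0],[140,0,0,0],[150,0,0,0],[150,0,0,0]]'
python3 s.py 10; python3 v.py 9 10
python3 - <<'E'
from h import *
a=cv2.imread("pics/top10.png")
b=(300,345,132,175);c=crop(a,b);m=(c[:,:,2]>110)&(c[:,:,0]<90)&(c[:,:,2]>1.6*c[:,:,1]);p=pts(m,b);so=sup(p);print(p.min(0),p.max(0))
for z in(.088,.0895,.092):
  r=least_squares(lambda q:sup(proj("top",cyl(q,.04,z,z+.004)))-so,[.61,.04],loss="soft_l1");print("top cap",z,r.x,np.abs(r.fun).mean())
d=(c.max(2)<75);k,l,s,cc=cv2.connectedComponentsWithStats(d.astype(np.uint8));o=np.argsort(-s[1:,4])[:4]+1
for i in o:print(s[i],(cc[i]+.5)/4-.5+[b[0],b[2]])
# text map of the scene ears
cs=cv2.imread("pics/scene10.png")[192:220,255:294]
print("\n".join("".join("o" if (px[2]>110 and px[0]<90 and px[2]>1.6*px[1]) else ("#" if max(px)<60 else ".") for px in row) for row in cs.tolist()))
E
```

```text
time: 17.4
ee_pos: [0.4796, 0.1197, 0.1932]
tool_rot: [-0.845, -3.024, 0.001]
ft_force: [-0.6, 0.4, 0.3]
finger_gap: 0.0929
17.5 [0.48231619 0.11847485 0.19350482] 
 [[-8.541e-01  5.201e-01  4.000e-04]
 [ 5.201e-01  8.541e-01 -2.000e-04]
 [-4.000e-04 -0.000e+00 -1.000e+00]] [-1.09431066 -0.478968    0.40820412] 0.09277788286586562 yaw y 58.66304988615013
9 flange px [257.875 202.625] [290.375 216.625] 4010
[-0.014604   -0.03419738  0.07383041] 0.145544153155123 z flange underside [0.09209032] 0.5802022297128736
10 flange px [257.625 202.625] [290.375 216.375] 4022
[-0.01352014 -0.03171013  0.07516091] 0.1695876765888893 z flange underside [0.09221358] 0.5370701944698532
[314.375 134.875] [344.375 148.375]
top cap 0.088 [0.63055145 0.03560015] 6.562084890857783
top cap 0.0895 [0.6303288  0.03567798] 6.5950457541620935
top cap 0.092 [0.62995849 0.03580762] 6.650240154233331
[  37   60  108  112 1951] [320.24993593 162.96315992]
[  60   33   46   55 1401] [320.35358672 147.17282298]
[ 121   74   45   49 1377] [335.63698257 156.1582244 ]
[29 46  3  5 11] [307.14772727 143.55681818]
#####
[... 414 characters left out ...]
...##...............
..............##########.ooo...........
..........ooo.###########ooooo.o.......
........ooooo.##########ooooooooo.....#
......ooooooo.##########oooooooooo....#
.....ooooooooo........#.oooooooooooo...
....ooooooooo.##########oooooooooooo...
...oooooooooo.........##oooooooooooo#..
...ooooooooooo#########.ooooooooooo.#..
...ooooooooooo#########.ooooooooooo##..
....oooooooooo#########ooooooooooo.####
....oooooooooo..#.##.#.oooooooooo####.#
......ooooooooooooooooooooooooo.#..##.#
.......oooooooooooooooooooooo###...####
........#..oooooooooooooo...##.....####
...........###........###..........####
...................................####
...................................####
```

```bash
python3 -c "
from bench import robot
print(robot.job_done(), robot.observe()['time'])"
```

```text
the job is handed in; nothing more can be done
the job is handed in; nothing more can be done
```

The large orange cap is in the port, and my checks indicate it is latched. I pinched its ears, lowered it in and pressed it to about 10–12 N on the gasket. I then opened the fingers slowly while holding it down, and backed the arm off. I handed in at about 17.5 s of the 51 s, with the robot touching nothing.

**Last checks**
- **Tabs out:** in the top picture the ears stand about 37 mm apart between centres, against 36.5 mm before the pinch, so both tabs look fully out. Fully out, the teeth span 65 mm, which does not fit in the 58 mm mouth. With the flange down near the rim, they must be under the lip.
- **Forces:** the upward force stayed at about 7–11 N while the fingers opened. It dropped to zero only when they left the ears, at a gap of 48.5 mm. After that the flange height did not change between three pictures.

**Weak or disagreeing checks**
- **Gasket height:** the flange height from the scene camera suggested the gasket was pressed only about 1–1.5 mm, where about 3 mm was expected. I put this down to camera error and relied on the tab spacing.
- **Flange fit from the top camera:** the final fit failed because its colour mask caught only part of the flange, so I did not use it.
- **Fingertips:** with the gripper open, they sat about 19 mm higher than the tool description says, apparently because they swing forward as they close. I allowed for this when gripping. The tips pressed the cap with about 7–10 N as they closed.
- **Other things on the bench:** I did not compare their positions before and after. No force reading suggested the arm had touched any of them.

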